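# Level a display shelf by its foot and hold the spirit level down

### The job

The little display shelf leans. Lay the spirit level flat on it, lengthwise along the shelf, and let go; then turn the wing knob of the levelling foot until the bubble stands centred between the two lines. Finally press straight down on the top of the level, firmly but without forcing (about 12 N), and finish while still pressing, bubble centred, so that I can tighten the lock nut; leave the jar, the carton and the tin alone.

Things in the scene. Friction and masses are not known exactly. Their poses are not given: they have to be found in the camera images.
- level_mid (a point): centre (half-way up) of the spirit level: a loose plain aluminium bar 180 mm long (its x axis), 24 mm wide (y), 40 mm high (z), black end caps, about 0.19 to 0.37 kg. It starts flat on the table. In the middle of its top, over 56 mm of its length, sits the yellowish vial, just under the top face; the rest of the top (from 28 to 90 mm either side of the middle) is flat and solid for pressing. It may be laid either end round.
- bubble_mid (a point): the pale bubble (14 mm long) in the level's vial. It slides along the level's x axis toward the higher end, 4 mm for each 0.01 rad of lean, at most 16 mm each way, and takes about 1 s to settle. Centred (between the two black rings, which stand 10 mm either side of the middle) it lies right above level_mid, 11 mm higher, so its x in the level's frame is 0.
- shelf_mid (a point): centre of the top face of the display shelf, a plywood board 150 mm deep (its x axis), 400 mm long (its y axis), 18 mm thick, about 100 mm above the table (z up). It stands on two fixed feet near its -y end and on the levelling foot 155 mm from the centre toward its +y end. It starts with the +y end too low by 0.018 to 0.036 rad. The top is bare but for the wing knob: lay the level with its middle about 50 mm from the centre toward -y, its length along the shelf's y axis.
- shelf: the same shelf board as a body; its origin lies at the fixed-feet end, 155 mm from the centre toward -y and 96 mm under the top face, same axes as shelf_mid
- level: the same spirit level as a body; its origin is the centre of its underside, 20 mm under level_mid
- knob_grip (a point): the wing knob on top of the levelling foot's screw, through the shelf's top face: an upright black bar 52 mm long (y axis of this point), 12 mm thick (x axis) and 26 mm high, to be pinched across its thickness from above. This point is on the turning axis, half-way up the bar, 24 mm above the shelf top, and turns with the knob.
- knob (a joint): angle of the wing knob in rad: starts at 0 with the bar along the shelf's length, grows clockwise seen from above, stops at 0 and 3.4. Clockwise raises the +y end of the shelf, by 0.018 rad of lean per rad of knob, so 1.0 to 2.0 rad are needed. It is stiff (0.15 N m) and stays where it is left.
- jar: bystander: closed glass jar, 60 mm across, 85 mm high, beyond the shelf; origin at the centre of its underside
- carton: bystander: open white carton 100 x 90 x 55 mm, beyond the shelf; origin at the centre of its underside
- tin: bystander: plain steel tin, 66 mm across, 70 mm high, beyond the shelf; origin at the centre of its underside

How it is judged:
By the outcome, as a careful person would: the job done as asked, in the order asked, and still so for the second after the job is handed in, while the arm keeps its last pose, push and grip.
It also fails if it takes over 72 s, if anything falls off the work surface, if the arm or the gripper's body presses on something with over 40 N, if the wrist force passes 120 N, or if a joint passes its speed limit or range.

### The arm

A 6-joint arm with a two-finger parallel gripper is mounted at the origin on the work surface. World frame = base frame: x ahead of the robot, y to its left, z up, the work surface at z = 0. Lengths are in m, angles in rad, forces in N, time in s.
With the tool pointing down it reaches from about 0.225 to 0.875 m from the base axis. Payload 3.4 kg.
Tool frame: the origin (TCP) lies on the mounting face of the last link; the fingertips stand 173 mm ahead of it and the grasp point (between the pads) lies 155 mm ahead of it; x points along the fingers, y is the direction in which the jaws open and shut, and the axes are right-handed (so a half turn about x gives the same grasp; the last joint's range is limited). The gripper opens to 85 mm and grips with 20 to 120 N. Pads are 22 mm wide; open, the fingers measure 114 mm over their backs; the gripper's body (76 mm by 85 mm) begins 54 mm behind the grasp point. The pads swing forward as they close: fully open they stand 13 mm farther back than shut.
Start: joints at [-1.469, 0.276, 1.505, -0, 1.361, -0.121], TCP at [0.127, -0.561, 0.405] pointing down, gripper open.
Joint ranges: [-2.89, 2.89], [-0.75, 2.08], [0.22, 2.7], [-1.18, 4.32], [0.11, 2.71], [-2.7, 2.7]. Speed limits (rad/s): [2.57, 2.57, 3.14, 3.14, 3.14, 3.14].

### API

Orientations are given as a unit quaternion [w, x, y, z].
In Python, from rig import manip gives the robot as it stands.
- The arm moves only by the tool arm_command, never from a script. Its argument "targets" is a list of rows, each an object with "dp": the shift along the tool's x, y, z in m, a list of three; "turn": the turn, a rotation vector about the tool's x, y, z in degrees, a list of three; "grip": the opening, from -1 (shut) to 1 (fully open). In form: [{"dp": [tx, ty, tz], "turn": [wx, wy, wz], "grip": grip}, ...]. A call has 1 to 8 rows; each row shifts and turns the commanded pose from where the row before left it, along the tool's axes as they then stand; what a row does not reach is not made up. A row lasts 1/10 s, in which the tool goes at most 50 mm and 8.59 degrees, less where a joint would pass 70% of its speed; a pose out of reach is approached as far as the arm can. A call with a gripper value outside its range is refused whole. The fingers move at their own pace and stop on an object; "grip_force" is the grip in N (left out, the last holds). Time passes only in rows, so rows that do not move let the fingers close. It gives the time, the measured TCP pose, the force and the opening at its end, in the units of the state.
- manip.get_state(): the state, without advancing time (a new reading comes with each control period).
- manip.get_image(name): name is "scene" or "top" or "wrist"; returns the picture (384x512x3 uint8, red, green, blue); there is no depth.
- manip.calibration(name): a dict with "fx", "fy", "cx", "cy" (pixels), "k1" (the pictures are not rectified: a ray, as slopes to the right and down, at radius r is drawn at 1 + k1 r^2 times it, then the intrinsics apply), "R" (3x3) and "t" (3): a world point X has camera coordinates R X + t. Camera axes: x right, y down, z forward; pixel columns grow to the right and rows downward; lengths in m; the calibration is good to about 2 mm. A picture is of the moment at which its call begins: read the wrist's pose just before it. calibration takes no time and is no camera call; for the wrist camera it gives the pose at the moment of the call.
- manip.sign_off(): hands the job in, once; it reports no verdict.
The state is a dict: "clock": time; "qpos": joint angles; "qd": joint speeds; "effort": joint torques, N m; "position": TCP position; "ee_rot": TCP orientation; "contact_force": force on the tool from outside, world axes, zero at the start; "moment": the same for the moment, N m; "width": finger opening in m.
Only numpy, scipy, OpenCV 4.12 (cv2) and the standard library are available. Lean on these libraries where they do the work, as an engineer would, in place of code of your own. Each camera call takes 0.05 s, during which the arm holds its last target.

## Working session

There is one attempt and no reset: what is moved stays moved. The work goes in short steps, Python scripts to look and compute and a tool call to move; the robot and the scene stay as the last step left them, time stands still between calls to the robot, and variables do not carry over. Pictures are saved under pics/ and viewed, and the job is handed in when it is done.

Besides the shell and the picture viewer there is one more tool, called after "Call:" as name([rows], argument=value, ...), one row to a line, values as JSON. arm_command: Moves the arm, as the interface text tells. Its arguments: {"type":"object","properties":{"targets":{"type":"array"},"grip_force":{"type":"number"}},"required":["targets"]}

```bash
ls; mkdir -p pics; python3 - <<'E'
from rig import manip
import cv2
s=manip.get_state(); print(s)
for n in ["scene","top","wrist"]:
    c=manip.calibration(n); print(n,c)
    im=manip.get_image(n); cv2.imwrite(f"pics/{n}0.png",im[:,:,::-1])
E
```

```text
pics
{'clock': 0.0, 'qpos': array([-1.46897917e+00,  2.76565266e-01,  1.50616630e+00, -2.58948527e-06,
        1.36070090e+00, -1.20976688e-01]), 'qd': array([-0.00122886, -0.00090736,  0.00167264, -0.00011462, -0.00167409,
       -0.0018546 ]), 'effort': array([ 4.50601483e-04, -4.16777050e+01, -2.45804822e+01, -6.64750951e-05,
        1.09242741e-02,  5.06658310e-06]), 'position': array([ 0.12703287, -0.56055407,  0.40384316]), 'ee_rot': array([ 0.07795642,  0.70272899,  0.07925732, -0.70271832]), 'contact_force': array([ 0.16042166, -0.2569577 ,  0.06901422]), 'moment': array([ 0.03558941, -0.04336932,  0.02252506]), 'width': 0.08556669720434447}
scene {'fx': 493.6518890911594, 'fy': 493.6518890911594, 'cx': 253.7804566297221, 'cy': 206.14455675612282, 'k1': -0.07939027068378443, 'R': array([[ 7.41608096e-01,  6.70832954e-01, -7.60786281e-04],
       [ 4.32857350e-01, -4.79391057e-01, -7.63425653e-01],
       [-5.12495801e-01,  5.65833334e-01, -6.45895265e-01]]), 't': array([-0.44089159, -0.18313081,  1.7294576 ])}
top {'fx': 382.8598537077742, 'fy': 382.8598537077742, 'cx': 249.72325126062483, 'cy': 200.48941173864876, 'k1': -0.07628542689235125, 'R': array([[-1.37482089e-02, -9.99903695e-01, -1.89393449e-03],
       [-9.90562438e-01,  1.38780486e-02, -1.36357827e-01],
       [ 1.36370979e-01,  1.38448289e-06, -9.90657840e-01]]), 't': array([-0.01609529,  0.60841262,  0.9646994 ])}
wrist {'fx': 293.05119994110527, 'fy': 293.05119994110527, 'cx': 255.4280000259298, 'cy': 186.55517828089665, 'k1': -0.04821651358686051, 'R': array([[ 2.22029277e-01, -9.75039707e-01, -7.54348424e-04],
       [-9.26112985e-01, -2.11129894e-01,  3.12632223e-01],
       [-3.04988097e-01, -6.87148946e-02, -9.49873952e-01]]), 't': array([-0.57323634, -0.04157359,  0.37979425])}
```

View pics/scene0.png

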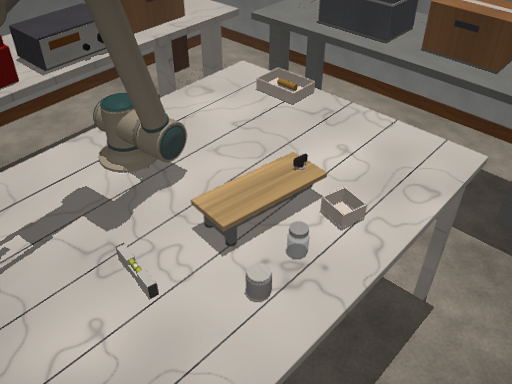

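View pics/top0.png

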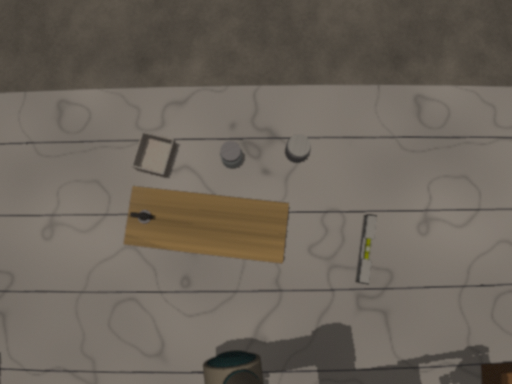

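View pics/wrist0.png

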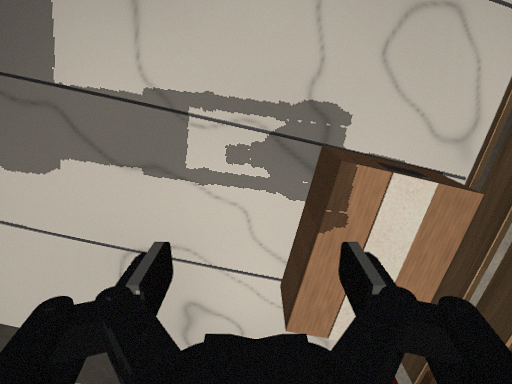

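The scene view shows the shelf centre with its knob at (300,162), the level at the left around (138,270), and the jar, tin and carton beyond. In the top view the shelf spans (125..289, 187..262), with the knob at (142,216) and the level's ends at (370,215) and (363,282). I'll measure these next.

```bash
cat > h.py <<'E'
import numpy as np, cv2
from rig import manip
def K(c): return np.array([[c['fx'],0,c['cx']],[0,c['fy'],c['cy']],[0,0,1.]])
def ray(c,uv):
    p=cv2.undistortPoints(np.array(uv,float).reshape(-1,1,2),K(c),np.array([c['k1'],0,0,0.]))[:,0]
    R=np.array(c['R']);t=np.array(c['t'])
    d=np.c_[p,np.ones(len(p))]@R
    return -R.T@t, d
def onz(c,uv,z):
    o,d=ray(c,uv); return o+d*((np.asarray(z)-o[2])/d[:,2])[:,None]
def proj(c,X):
    R=np.array(c['R']);t=np.array(c['t'])
    r=cv2.projectPoints(np.array(X,float).reshape(-1,1,3),cv2.Rodrigues(R)[0],t,K(c),np.array([c['k1'],0,0,0.]))[0]
    return r[:,0]
def Rq(q):
    from scipy.spatial.transform import Rotation as Ro
    return Ro.from_quat([q[1],q[2],q[3],q[0]]).as_matrix()
def save(n,im,crop=None,k=1):
    if crop: im=im[crop[1]:crop[3],crop[0]:crop[2]]
    im=cv2.resize(im,None,fx=k,fy=k,interpolation=cv2.INTER_CUBIC)
    cv2.imwrite(f"pics/{n}.png",im[:,:,::-1])
E
python3 - <<'E'
from h import *
for n in ["top","scene"]:
    im=cv2.imread(f"pics/{n}0.png")[:,:,::-1]; 
    hsv=cv2.cvtColor(np.ascontiguousarray(im),cv2.COLOR_RGB2HSV)
    c=manip.calibration(n)
    m=cv2.inRange(hsv,(8,90,60),(25,255,255))
    cs,_=cv2.findContours(m,cv2.RETR_EXTERNAL,cv2.CHAIN_APPROX_NONE)
    for k in sorted(cs,key=cv2.contourArea)[-3:]:
        print(n,cv2.contourArea(k),cv2.boundingRect(k), cv2.approxPolyDP(k,6,True)[:,0].tolist())
    y=cv2.inRange(hsv,(24,120,80),(40,255,255)); cs,_=cv2.findContours(y,cv2.RETR_EXTERNAL,cv2.CHAIN_APPROX_NONE)
    print('yellow',[ (cv2.contourArea(k),cv2.boundingRect(k)) for k in cs])
im=cv2.imread("pics/top0.png")[:,:,::-1]
save("topA",im,(100,170,400,300),2.6)
save("sceneA",cv2.imread("pics/scene0.png")[:,:,::-1],(90,140,340,310),3)
E
```

```text
top 49.5 (506, 372, 6, 12) [[511, 372], [507, 383]]
top 9206.5 (124, 187, 165, 76) [[133, 187], [125, 243], [282, 261], [287, 203]]
yellow [(24.0, (364, 251, 5, 8)), (18.5, (366, 239, 5, 7))]
scene 1842.5 (323, 62, 189, 82) [[324, 62], [325, 73], [511, 143], [510, 133]]
scene 4406.5 (191, 152, 136, 79) [[326, 172], [308, 161], [295, 169], [299, 156], [292, 152], [191, 200], [224, 230]]
scene 4763.5 (422, 0, 90, 72) [[431, 1], [423, 48], [497, 71], [511, 59], [511, 13]]
yellow [(39.0, (129, 259, 12, 13))]
```

View pics/topA.png

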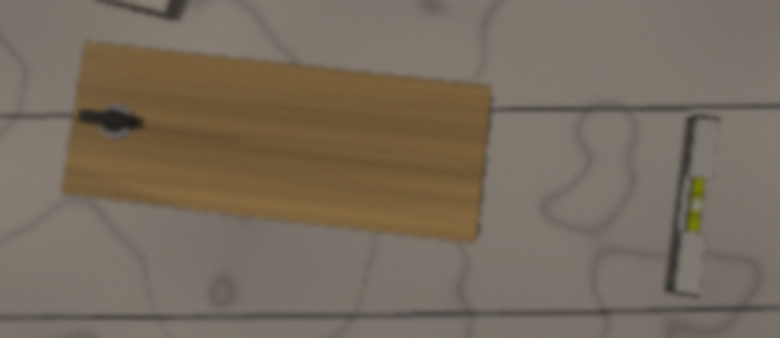

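View pics/sceneA.png

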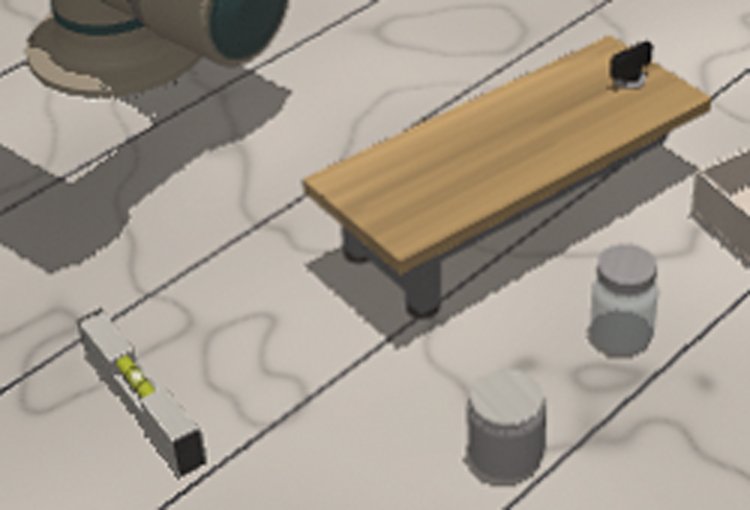

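```bash
python3 - <<'E'
from h import *
c=manip.calibration("top")
f=lambda L:[(x/2.6+100,y/2.6+170) for x,y in L]
np.set_printoptions(precision=4,suppress=True)
lv=onz(c,f([(692,117),(719,119),(675,293),(700,296)]),0.04); print("level corners",lv, lv.mean(0))
print(onz(c,f([(697,205)]),0.038))
d=(lv[0]+lv[1]-lv[2]-lv[3])/2; print("len",np.linalg.norm(d),"yaw",np.degrees(np.arctan2(d[1],d[0])))
# shelf corners: +y far(87,42), +y near(63,192), -y near (475,241), -y far (490,86)
sh=onz(c,f([(87,42),(63,192),(475,241),(490,86)]),[.093,.093,.1,.1]); print("shelf",sh,sh.mean(0))
print([np.linalg.norm(sh[i]-sh[(i+1)%4]) for i in range(4)])
d=(sh[0]+sh[1]-sh[2]-sh[3])/2; print("yaxis ang",np.degrees(np.arctan2(d[1],d[0])), d/np.linalg.norm(d))
print("knob",onz(c,f([(113,118)]),0.129))
s=manip.get_state(); w=manip.calibration("wrist"); R=Rq(s['ee_rot']); p=s['position']
Rw=np.array(w['R']); o=-Rw.T@np.array(w['t']); print("tool axes\n",R,"cam in tool",R.T@(o-p)); print("cam axes in tool rows",Rw@R)
# scene check of shelf, level
cs=manip.calibration("scene"); g=lambda L:[(x/3+90,y/3+140) for x,y in L]
print("scene shelf",onz(cs,g([(610,37),(303,184),(401,265),(709,102)]),[.093,.1,.1,.093]))
print("scene level",onz(cs,g([(80,320),(103,313),(205,428),(180,440)]),.04))
E
```

```text
level corners [[ 0.5654 -0.331   0.04  ]
 [ 0.563  -0.3587  0.04  ]
 [ 0.3902 -0.3052  0.04  ]
 [ 0.3867 -0.3302  0.04  ]] [ 0.4763 -0.3313  0.04  ]
[[ 0.4767 -0.3321  0.038 ]]
len 0.1778110930292198 yaw -8.772031223466351
shelf [[ 0.6417  0.2686  0.093 ]
 [ 0.4969  0.2881  0.093 ]
 [ 0.4466 -0.1024  0.1   ]
 [ 0.5923 -0.1203  0.1   ]] [0.5444 0.0835 0.0965]
[np.float64(0.1461005030366406), np.float64(0.393768454397964), np.float64(0.14674059777429171), np.float64(0.3920690364706556)]
yaxis ang 82.70915919657973 [ 0.1269  0.9918 -0.0178]
knob [[0.5636 0.2311 0.129 ]]
tool axes
 [[-0.0001  0.2209 -0.9753]
 [ 0.0014 -0.9753 -0.2209]
 [-1.     -0.0014 -0.0002]] cam in tool [ 0.0306 -0.0013 -0.0799]
cam axes in tool rows [[-0.0009  1.     -0.0011]
 [-0.3128  0.0008  0.9498]
 [ 0.9498  0.0012  0.3128]]
scene shelf [[ 0.5067  0.2851  0.093 ]
 [ 0.453  -0.1042  0.1   ]
 [ 0.5986 -0.1217  0.1   ]
 [ 0.6528  0.2611  0.093 ]]
scene level [[ 0.3883 -0.323   0.04  ]
 [ 0.3964 -0.3035  0.04  ]
 [ 0.5707 -0.3285  0.04  ]
 [ 0.5655 -0.3509  0.04  ]]
```

Call:
arm_command([
  {"dp":[0.004,-0.0135,-0.036],"turn":[0,0,0],"grip":1},
  {"dp":[0.004,-0.0135,-0.036],"turn":[0,0,0],"grip":1},
  {"dp":[0.004,-0.0135,-0.036],"turn":[0,0,0],"grip":1},
  {"dp":[0.004,-0.0135,-0.036],"turn":[0,0,0],"grip":1},
  {"dp":[0.004,-0.0135,-0.036],"turn":[0,0,0],"grip":1},
  {"dp":[0.004,-0.0135,-0.036],"turn":[0,0,0],"grip":1},
  {"dp":[0.004,-0.0135,-0.036],"turn":[0,0,0],"grip":1},
  {"dp":[0.004,-0.0135,-0.036],"turn":[0,0,0],"grip":1},
])

```text
clock: 0.95
position: [0.3852, -0.3907, 0.3724]
ee_rot: [-0.079, -0.703, -0.079, 0.703]
contact_force: [0.7, -0.3, 0.1]
width: 0.0854
```

Call:
arm_command([
  {"dp":[0.007,-0.0135,-0.035],"turn":[0,0,0],"grip":1},
  {"dp":[0.007,-0.0135,-0.035],"turn":[0,0,0],"grip":1},
  {"dp":[0.007,-0.0135,-0.035],"turn":[0,0,0],"grip":1},
  {"dp":[0,0,0],"turn":[7.1,0,0],"grip":1},
  {"dp":[0,0,0],"turn":[7.1,0,0],"grip":1},
  {"dp":[0,0,0],"turn":[7.1,0,0],"grip":1},
  {"dp":[0,0,0],"turn":[0,0,0],"grip":1},
  {"dp":[0,0,0],"turn":[0,0,0],"grip":1},
])

```text
clock: 1.75
position: [0.4775, -0.3291, 0.3515]
ee_rot: [0.052, -0.705, 0.052, 0.705]
contact_force: [0.8, -0.1, 0.5]
width: 0.0854
```

```bash
cat >> h.py <<'E'
np.set_printoptions(precision=4,suppress=True)
def pose(pr=True):
    s=manip.get_state(); R=Rq(s['ee_rot']); p=np.array(s['position']); g=p+R[:,0]*0.155
    if pr:
        print("t %.2f grasp"%s['clock'],g,"xax",R[:,0],"toolz yaw %.2f"%np.degrees(np.arctan2(R[1,2],R[0,2])),"F",np.array(s['contact_force']),"w %.4f"%s['width'],"j6 %.2f"%s['qpos'][5])
    return s,R,p,g
E
python3 - <<'E'
from h import *
pose(); c=manip.calibration("wrist"); im=manip.get_image("wrist"); save("w1",im)
E
```

```text
t 1.75 grasp [ 0.4774 -0.3291  0.1965] xax [-0.0004  0.0002 -1.    ] toolz yaw 171.61 F [ 0.7667 -0.1089  0.4697] w 0.0854 j6 0.99
```

View pics/w1.png

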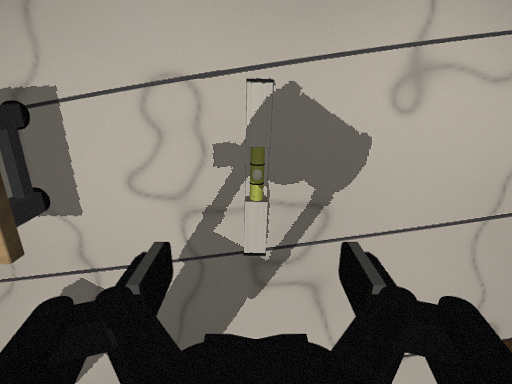

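The wrist view shows the level upright in the image, from about (261,80) to (256,254), with the vial at (257,173). The jaws are roughly aligned with it.

```bash
python3 - <<'E'
from h import *
s,R,p,g=pose(False)
c=manip.calibration("wrist"); im=cv2.imread("pics/w1.png")[:,:,::-1]
P=onz(c,[(247,80),(273,81),(245,252),(266,253)],0.04); print(P,P.mean(0))
print(onz(c,[(248,172),(257.5,173)],0.04))
d=(P[0]+P[1]-P[2]-P[3])/2;print(np.linalg.norm(d),np.degrees(np.arctan2(d[1],d[0])))
print("rel tool",R.T@(P.mean(0)-g))
save("w1z",im,(200,60,320,280),2.7)
E
```

```text
[[ 0.5663 -0.3337  0.04  ]
 [ 0.562  -0.3569  0.04  ]
 [ 0.3918 -0.3043  0.04  ]
 [ 0.3872 -0.3268  0.04  ]] [ 0.4768 -0.3304  0.04  ]
[[ 0.4807 -0.3214  0.04  ]
 [ 0.4783 -0.3306  0.04  ]]
0.17720755652268547 -9.671865577560084
rel tool [0.1565 0.0014 0.0003]
```

View pics/w1z.png

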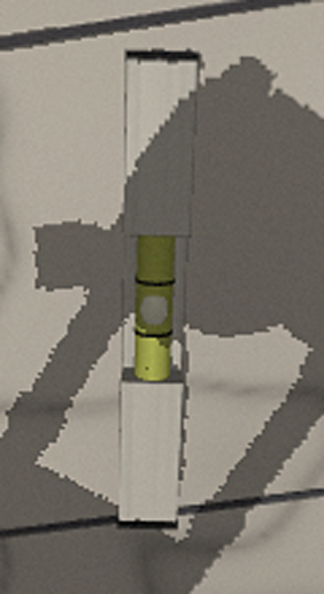

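Call:
arm_command([
  {"dp":[0,0.0013,0],"turn":[1.1,0,0],"grip":0.2},
  {"dp":[0.04,0,0],"turn":[0,0,0],"grip":0.2},
  {"dp":[0.04,0,0],"turn":[0,0,0],"grip":0.2},
  {"dp":[0.04,0,0],"turn":[0,0,0],"grip":0.2},
  {"dp":[0.03,0,0],"turn":[0,0,0],"grip":0.2},
  {"dp":[0.015,0,0],"turn":[0,0,0],"grip":0.2},
  {"dp":[0.0055,0,0],"turn":[0,0,0],"grip":0.2},
  {"dp":[0,0,0],"turn":[0,0,0],"grip":0.2},
], grip_force=40)

```text
clock: 2.6
position: [0.4772, -0.3306, 0.1807]
ee_rot: [0.06, -0.704, 0.059, 0.705]
contact_force: [-0.5, -0.2, 1.0]
width: 0.0511
```

```bash
python3 - <<'E'
from h import *
pose(); im=manip.get_image("wrist"); save("w2",im)
E
```

```text
t 2.60 grasp [ 0.4771 -0.3305  0.0257] xax [-0.0008  0.0006 -1.    ] toolz yaw 170.36 F [-0.5464 -0.1695  1.0214] w 0.0511 j6 1.01
```

View pics/w2.png

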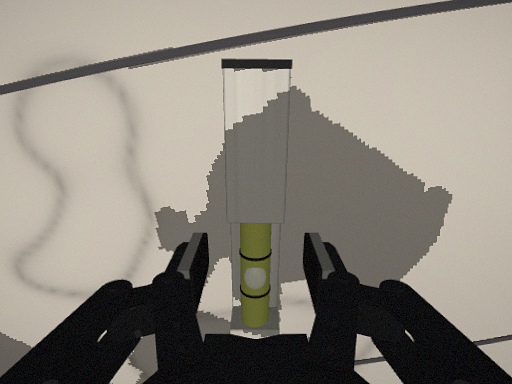

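The level sits between the open pads with the vial at (255,280), so I'll close and lift.

Call:
arm_command([
  {"dp":[0,0,0],"turn":[0,0,0],"grip":-1},
  {"dp":[0,0,0],"turn":[0,0,0],"grip":-1},
  {"dp":[0,0,0],"turn":[0,0,0],"grip":-1},
  {"dp":[0,0,0],"turn":[0,0,0],"grip":-1},
  {"dp":[0,0,0],"turn":[0,0,0],"grip":-1},
  {"dp":[-0.02,0,0],"turn":[0,0,0],"grip":-1},
  {"dp":[-0.04,0,0],"turn":[0,0,0],"grip":-1},
  {"dp":[-0.04,0,0],"turn":[0,0,0],"grip":-1},
], grip_force=50)

```text
clock: 3.45
position: [0.4768, -0.3299, 0.2813]
ee_rot: [0.06, -0.704, 0.059, 0.706]
contact_force: [1.2, -1.0, -0.6]
width: 0.0227
```

Call:
arm_command([
  {"dp":[-0.04,0,0],"turn":[0,0,0],"grip":-1},
  {"dp":[-0.03,0,0],"turn":[0,0,0],"grip":-1},
  {"dp":[0,0,0],"turn":[0,0,0],"grip":-1},
  {"dp":[0,0,0],"turn":[0,0,0],"grip":-1},
])

```text
clock: 3.85
position: [0.477, -0.3301, 0.3511]
ee_rot: [-0.059, 0.705, -0.059, -0.705]
contact_force: [-0.3, 0.0, -2.6]
width: 0.0227
```

```bash
python3 - <<'E'
from h import *
s,R,p,g=pose(); im=manip.get_image("wrist"); save("w3",im)
c=manip.calibration("top"); im=manip.get_image("top"); save("topB",im,(100,170,400,300),2.6)
# target: shelf centre & axes
yaw=82.7; u=np.array([np.cos(np.radians(yaw)),np.sin(np.radians(yaw)),0])
C=np.array([.546,.083,0]); T=C-0.05*u; T[2]=g[2]; print("target",T,"tool delta",R.T@(T-g))
E
```

```text
t 3.85 grasp [ 0.477  -0.3301  0.1961] xax [ 0.0001 -0.0001 -1.    ] toolz yaw 170.37 F [-0.3456  0.0099 -2.6119] w 0.0227 j6 1.01
target [0.5396 0.0334 0.1961] tool delta [-0.     -0.3689 -0.0009]
```

View pics/w3.png

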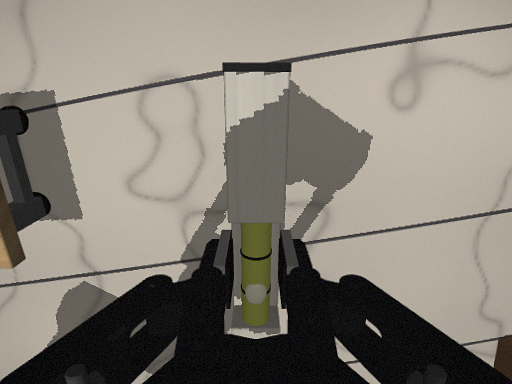

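The level is held at a width of 22.7 mm. Next I'll carry it over to the shelf.

Call:
arm_command([
  {"dp":[0,-0.02,0],"turn":[0,0,0],"grip":-1},
  {"dp":[0,-0.04,0],"turn":[0,0,0],"grip":-1},
  {"dp":[0,-0.045,0],"turn":[0,0,0],"grip":-1},
  {"dp":[0,-0.045,0],"turn":[0,0,0],"grip":-1},
  {"dp":[0,-0.045,0],"turn":[0,0,0],"grip":-1},
  {"dp":[0,-0.045,0],"turn":[0,0,0],"grip":-1},
  {"dp":[0,-0.045,0],"turn":[0,0,0],"grip":-1},
  {"dp":[0,-0.04,0],"turn":[0,0,0],"grip":-1},
])

```text
clock: 4.75
position: [0.5309, -0.0069, 0.3496]
ee_rot: [0.06, -0.703, 0.059, 0.706]
contact_force: [0.5, -0.6, -2.0]
width: 0.0225
```

Call:
arm_command([
  {"dp":[0,-0.03,0],"turn":[0,0,0],"grip":-1},
  {"dp":[0,-0.014,0],"turn":[-3,0,0],"grip":-1},
  {"dp":[0,0,0],"turn":[-7,0,0],"grip":-1},
  {"dp":[0,0,0],"turn":[-8,0,0],"grip":-1},
  {"dp":[0,0,0],"turn":[-8,0,0],"grip":-1},
  {"dp":[0,0,0],"turn":[-8,0,0],"grip":-1},
  {"dp":[0,0,0],"turn":[-8,0,0],"grip":-1},
  {"dp":[0,0,0],"turn":[-8,0,0],"grip":-1},
])

```text
clock: 5.55
position: [0.5385, 0.0333, 0.3499]
ee_rot: [-0.246, -0.662, -0.247, 0.664]
contact_force: [1.0, 0.5, -2.7]
width: 0.0228
```

Call:
arm_command([
  {"dp":[0,0,0],"turn":[-8,0,0],"grip":-1},
  {"dp":[0,0,0],"turn":[-8,0,0],"grip":-1},
  {"dp":[0,0,0],"turn":[-8,0,0],"grip":-1},
  {"dp":[0,0,0],"turn":[-8,0,0],"grip":-1},
  {"dp":[0,0,0],"turn":[-7,0,0],"grip":-1},
  {"dp":[0,0,0],"turn":[-3,0,0],"grip":-1},
  {"dp":[0,0,0],"turn":[0,0,0],"grip":-1},
  {"dp":[0,0,0],"turn":[0,0,0],"grip":-1},
])

```text
clock: 6.35
position: [0.5387, 0.0333, 0.3504]
ee_rot: [-0.465, -0.532, -0.466, 0.533]
contact_force: [0.3, 0.3, -2.5]
width: 0.0225
```

```bash
python3 - <<'E'
from h import *
s,R,p,g=pose(); im=manip.get_image("wrist"); save("w4",im)
im=manip.get_image("scene"); save("s4",im,(140,100,370,280),3)
E
```

```text
t 6.35 grasp [0.5385 0.0333 0.1954] xax [-0.0018 -0.0001 -1.    ] toolz yaw -97.67 F [ 0.3033  0.2808 -2.5172] w 0.0225 j6 0.07
```

View pics/w4.png

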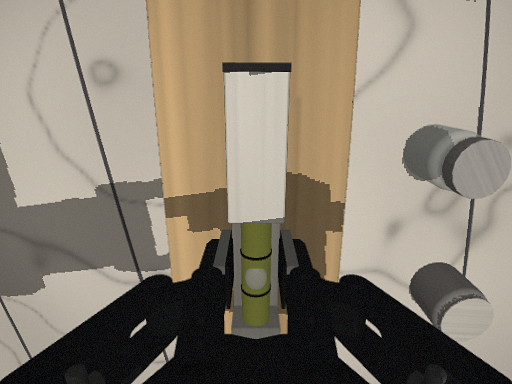

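View pics/s4.png

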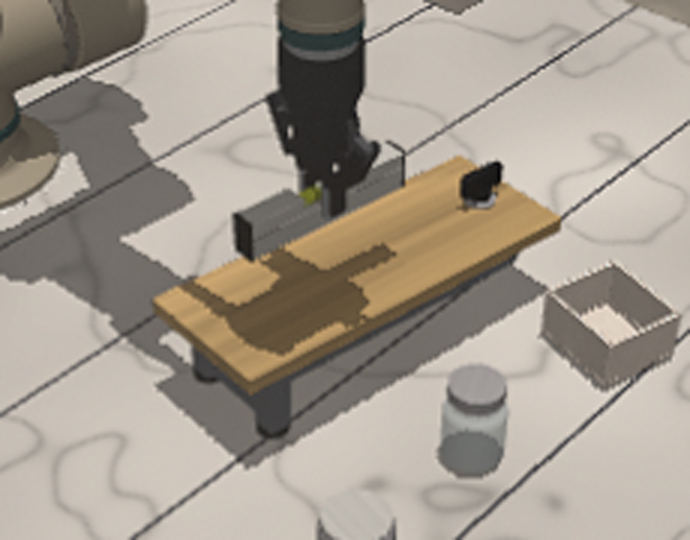

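The wrist view shows the bar over the board, whose edges run from (147,0) to (172,280) on the left and (360,0) to (340,280) on the right. The bubble is centred while held. I'll check the alignment.

```bash
python3 - <<'E'
from h import *
s,R,p,g=pose(False); c=manip.calibration("wrist")
im=cv2.imread("pics/w4.png")[:,:,::-1]
hsv=cv2.cvtColor(np.ascontiguousarray(im),cv2.COLOR_RGB2HSV)
m=cv2.inRange(hsv,(8,80,40),(25,255,255))
L=[];Rr=[]
for v in range(5,180,5):
    xs=np.where(m[v])[0]
    xl=xs[(xs>120)&(xs<220)].min(); xr=xs[(xs>300)&(xs<380)].max(); L.append((xl-.5,v)); Rr.append((xr+.5,v))
PL=onz(c,L,0.0985); PR=onz(c,Rr,0.0985)
for P in (PL,PR):
    vx,vy,x0,y0=cv2.fitLine(P[:,:2].astype(np.float32),cv2.DIST_HUBER,0,.01,.01).ravel()
    vx,vy=(vx,vy) if vy>0 else (-vx,-vy)
    n=np.array([vy,-vx]); print("ang",np.degrees(np.arctan2(vy,vx)),"offset of grasp from line",n@(g[:2]-[x0,y0]))
E
```

```text
ang 82.11587 offset of grasp from line 0.07550352379203099
ang 83.356995 offset of grasp from line -0.0717167058570771
```

Call:
arm_command([
  {"dp":[0,0.002,-0.004],"turn":[-0.4,-1.5,0],"grip":-1},
  {"dp":[0.015,0,0],"turn":[0,0,0],"grip":-1},
  {"dp":[0.02,0,0],"turn":[0,0,0],"grip":-1},
  {"dp":[0.015,0,0],"turn":[0,0,0],"grip":-1},
  {"dp":[0.009,0,0],"turn":[0,0,0],"grip":-1},
  {"dp":[0.004,0,0],"turn":[0,0,0],"grip":-1},
  {"dp":[0,0,0],"turn":[0,0,0],"grip":-1},
])

```text
clock: 7.15
position: [0.5415, 0.0355, 0.288]
ee_rot: [-0.474, -0.523, -0.461, 0.538]
contact_force: [-0.0, -0.4, -2.1]
width: 0.0225
```

Call:
arm_command([
  {"dp":[0.0015,0,0],"turn":[0,0,0],"grip":-1},
  {"dp":[0.0015,0,0],"turn":[0,0,0],"grip":-1},
  {"dp":[0,0,0],"turn":[0,0,0],"grip":-1},
])

```text
clock: 7.45
position: [0.5415, 0.0353, 0.2855]
ee_rot: [-0.474, -0.524, -0.461, 0.537]
contact_force: [-0.6, -0.3, -2.2]
width: 0.0226
```

Call:
arm_command([
  {"dp":[0.0015,0,0],"turn":[0,0,0],"grip":-1},
  {"dp":[0,0,0],"turn":[0,0,0],"grip":-1},
])

```text
clock: 7.65
position: [0.5413, 0.0353, 0.2837]
ee_rot: [-0.474, -0.524, -0.461, 0.538]
contact_force: [-1.0, 0.2, -1.7]
width: 0.0225
```

Call:
arm_command([
  {"dp":[0.0015,0,0],"turn":[0,0,0],"grip":-1},
  {"dp":[0,0,0],"turn":[0,0,0],"grip":-1},
])

```text
clock: 7.85
position: [0.5413, 0.0353, 0.282]
ee_rot: [-0.473, -0.523, -0.461, 0.538]
contact_force: [-0.6, 0.7, -2.7]
width: 0.0228
```

Call:
arm_command([
  {"dp":[0.0015,0,0],"turn":[0,0,0],"grip":-1},
  {"dp":[0,0,0],"turn":[0,0,0],"grip":-1},
])

```text
clock: 8.05
position: [0.5413, 0.0352, 0.2805]
ee_rot: [-0.473, -0.523, -0.461, 0.538]
contact_force: [-0.3, -0.0, -2.4]
width: 0.0225
```

Call:
arm_command([
  {"dp":[0.0015,0,0],"turn":[0,0,0],"grip":-1},
  {"dp":[0,0,0],"turn":[0,0,0],"grip":-1},
])

```text
clock: 8.25
position: [0.5415, 0.0352, 0.2793]
ee_rot: [-0.474, -0.524, -0.461, 0.537]
contact_force: [1.2, 0.6, -0.9]
width: 0.0228
```

Call:
arm_command([
  {"dp":[0.001,0,0],"turn":[0,0,0],"grip":-1},
  {"dp":[0,0,0],"turn":[0,0,0],"grip":-1},
])

```text
clock: 8.45
position: [0.5415, 0.0353, 0.279]
ee_rot: [-0.474, -0.524, -0.461, 0.537]
contact_force: [-0.9, 1.5, 4.2]
width: 0.0227
```

```bash
python3 - <<'E'
from h import *
s,R,p,g=pose(); print(s['moment']); im=manip.get_image("wrist"); save("w5",im)
im=manip.get_image("scene"); save("s5",im,(140,100,370,280),3)
E
```

```text
t 8.45 grasp [0.5412 0.0313 0.1241] xax [-0.0023 -0.0259 -0.9997] toolz yaw -97.24 F [-0.8929  1.4934  4.183 ] w 0.0227 j6 0.09
[ 0.0075  0.1229 -0.0273]
```

View pics/s5.png

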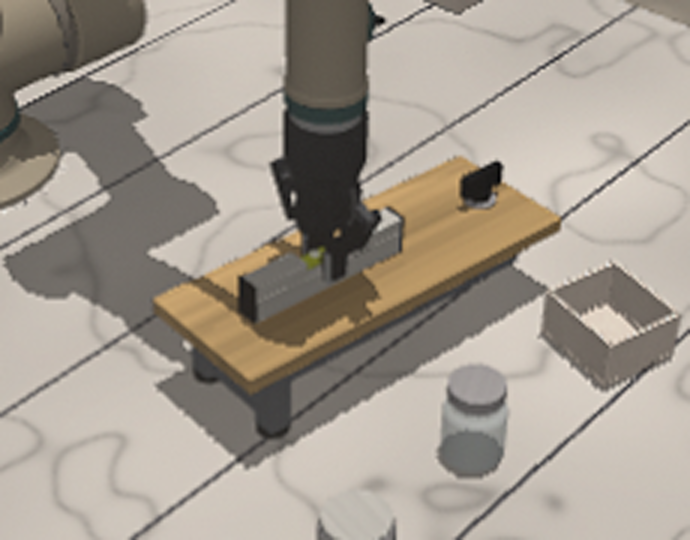

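The bar rests on the shelf with about 6.5 N of contact. I'll release it and back straight up.

Call:
arm_command([
  {"dp":[0,0,0],"turn":[0,0,0],"grip":0.2},
  {"dp":[0,0,0],"turn":[0,0,0],"grip":0.2},
  {"dp":[0,0,0],"turn":[0,0,0],"grip":0.2},
  {"dp":[0,0,0],"turn":[0,0,0],"grip":0.2},
  {"dp":[-0.01,0,0],"turn":[0,0,0],"grip":0.2},
  {"dp":[-0.03,0,0],"turn":[0,0,0],"grip":0.2},
  {"dp":[-0.04,0,0],"turn":[0,0,0],"grip":0.2},
  {"dp":[-0.04,0,0],"turn":[0,1.5,0],"grip":0.2},
])

```text
clock: 9.35
position: [0.5416, 0.0385, 0.3998]
ee_rot: [-0.467, -0.53, -0.468, 0.53]
contact_force: [0.9, -0.4, 0.2]
width: 0.0511
```

Call:
arm_command([
  {"dp":[-0.04,0,0],"turn":[0,0,0],"grip":0.5},
  {"dp":[0,0,-0.02],"turn":[0,0,0],"grip":0.5},
  {"dp":[0,0,0],"turn":[0,0,0],"grip":0.5},
  {"dp":[0,0,0],"turn":[0,0,0],"grip":0.5},
  {"dp":[0,0,0],"turn":[0,0,0],"grip":0.5},
  {"dp":[0,0,0],"turn":[0,0,0],"grip":0.5},
])

```text
clock: 9.95
position: [0.5441, 0.0577, 0.4373]
ee_rot: [-0.467, -0.53, -0.468, 0.531]
contact_force: [-0.3, -0.4, -0.3]
width: 0.0641
```

```bash
python3 - <<'E'
from h import *
s,R,p,g=pose(); im=manip.get_image("wrist"); save("w6",im)
E
```

```text
t 9.95 grasp [0.5438 0.0577 0.2823] xax [-0.002  -0.0004 -1.    ] toolz yaw -97.25 F [-0.337  -0.3542 -0.2528] w 0.0641 j6 0.11
```

View pics/w6.png

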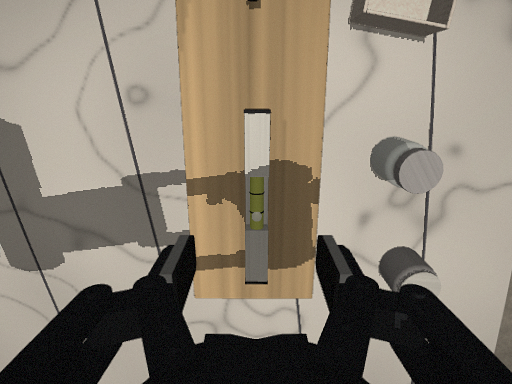

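The level lies flat along the board from (257,110) to (257,283). The bubble at (256,216) is toward -y, and the knob is at (253,2). I'll shift toward the knob to measure both.

Call:
arm_command([
  {"dp":[0,0,-0.04],"turn":[0,0,0],"grip":0.5},
  {"dp":[0,0,-0.04],"turn":[0,0,0],"grip":0.5},
  {"dp":[0,0,0],"turn":[0,0,0],"grip":0.5},
  {"dp":[0,0,0],"turn":[0,0,0],"grip":0.5},
  {"dp":[0,0,0],"turn":[0,0,0],"grip":0.5},
])

```text
clock: 10.5
position: [0.5543, 0.1368, 0.4378]
ee_rot: [-0.467, -0.53, -0.467, 0.531]
contact_force: [0.0, -0.4, 0.1]
width: 0.0639
```

```bash
python3 - <<'E'
from h import *
s,R,p,g=pose(); print(manip.calibration("wrist")); im=manip.get_image("wrist"); save("w7",im); save("w7z",im,(200,150,320,360),2.8); save("w7k",im,(190,0,340,130),4)
E
```

```text
t 10.50 grasp [0.5541 0.1366 0.2828] xax [-0.0009 -0.001  -1.    ] toolz yaw -97.26 F [ 0.0257 -0.3679  0.1142] w 0.0639 j6 0.25
{'fx': 293.05119994110527, 'fy': 293.05119994110527, 'cx': 255.4280000259298, 'cy': 186.55517828089665, 'k1': -0.04821651358686051, 'R': array([[ 0.9921, -0.1253, -0.0004],
       [-0.1188, -0.9417,  0.3147],
       [-0.0398, -0.3122, -0.9492]]), 't': array([-0.5318,  0.1438,  0.4768])}
```

View pics/w7.png

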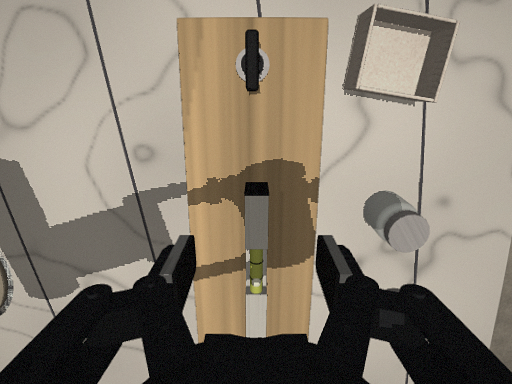

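View pics/w7z.png

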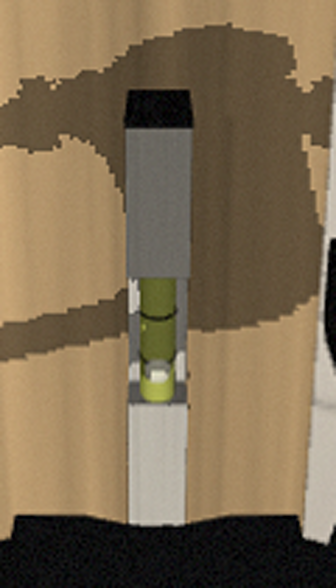

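View pics/w7k.png

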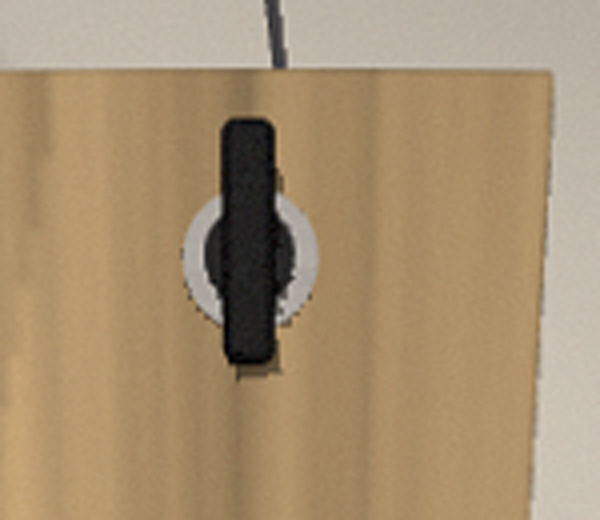

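```bash
python3 - <<'E'
from h import *
s,R,p,g=pose(False); c=manip.calibration("wrist")
f=lambda L:[(x/4+190,y/4) for x,y in L]
P=onz(c,f([(222,118),(275,118),(224,362),(275,362)]),.1295); print("knob",P,P.mean(0)); d=P[0]+P[1]-P[2]-P[3]; print(np.linalg.norm(d)/2,np.degrees(np.arctan2(d[1],d[0])))
K=P.mean(0); K[2]=.1165; print("delta tool",R.T@(K-g))
k=lambda L:[(x/2.8+200,y/2.8+150) for x,y in L]
Q=onz(c,k([(157,278),(157,314),(157,363),(157,374),(157,402)]),.13); print(Q)
im=cv2.imread("pics/w6.png")[:,:,::-1]; save("w6z",im,(220,160,290,250),7)
E
```

```text
knob [[0.5615 0.2681 0.1295]
 [0.5728 0.2667 0.1295]
 [0.5551 0.2181 0.1295]
 [0.5666 0.2166 0.1295]] [0.564  0.2424 0.1295]
0.05043557288533558 82.85389300732902
delta tool [ 0.1663 -0.0036 -0.1065]
[[ 0.5438  0.0557  0.13  ]
 [ 0.5418  0.0398  0.13  ]
 [ 0.539   0.0173  0.13  ]
 [ 0.5383  0.012   0.13  ]
 [ 0.5366 -0.0015  0.13  ]]
```

View pics/w6z.png

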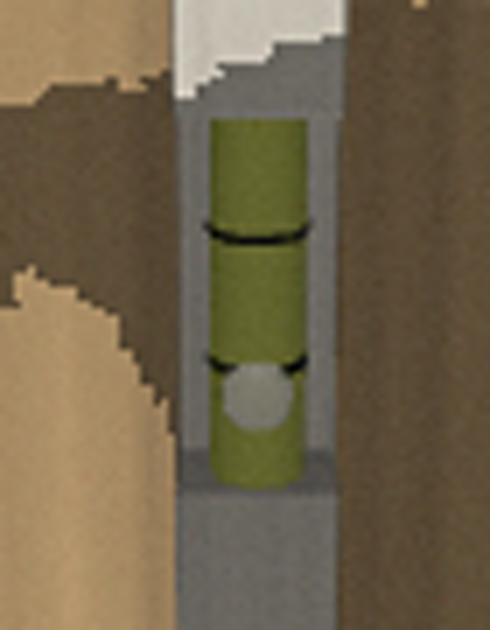

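The bubble stands about 14 mm toward the -y end, so the knob needs about 1.9 rad. The knob measures (0.564, 0.242), with the bar at 82.85°. I'll move above it.

Call:
arm_command([
  {"dp":[0,-0.001,-0.035],"turn":[0,0,0],"grip":0.3},
  {"dp":[0,-0.001,-0.036],"turn":[0,0,0],"grip":0.3},
  {"dp":[0,-0.0015,-0.035],"turn":[0,0,0],"grip":0.3},
  {"dp":[0.04,0,0],"turn":[0,0,0],"grip":0.3},
  {"dp":[0.04,0,0],"turn":[0,0,0],"grip":0.3},
  {"dp":[0.03,0,0],"turn":[0,0,0],"grip":0.3},
  {"dp":[0,0,0],"turn":[0,0,0],"grip":0.3},
  {"dp":[0,0,0],"turn":[0,0,0],"grip":0.3},
])

```text
clock: 11.35
position: [0.5647, 0.2423, 0.3286]
ee_rot: [-0.467, -0.531, -0.467, 0.531]
contact_force: [-0.1, 0.0, 1.2]
width: 0.0557
```

```bash
python3 - <<'E'
from h import *
s,R,p,g=pose(); im=manip.get_image("wrist"); save("w8",im)
E
```

```text
t 11.35 grasp [0.5647 0.2423 0.1736] xax [-0.0001 -0.0003 -1.    ] toolz yaw -97.30 F [-0.1117  0.0258  1.2114] w 0.0557 j6 0.42
```

View pics/w8.png

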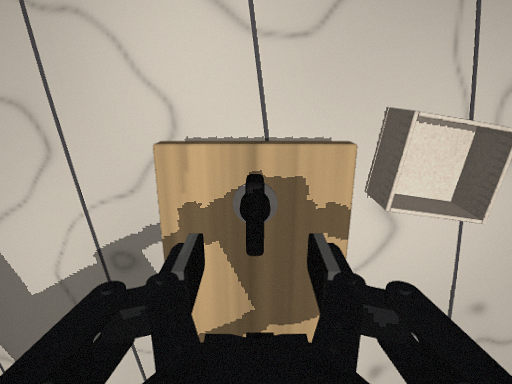

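```bash
python3 - <<'E'
from h import *
s,R,p,g=pose(False); c=manip.calibration("wrist")
P=onz(c,[(255,173),(255.5,255)],[.1285,.1295]);print(P,P.mean(0))
u=R[:,2]; K=np.array([.5645,.2423,.1295])
print(proj(c,[K-.026*u,K,K+.026*u]))
P=onz(c,[(255,205)],.0925);print("washer",P)
E
```

```text
[[0.5689 0.2762 0.1285]
 [0.5621 0.2206 0.1295]] [0.5655 0.2484 0.129 ]
[[254.9664 186.3976]
 [254.9422 225.0919]
 [254.9209 260.3832]]
washer [[0.5645 0.2413 0.0925]]
```

Call:
arm_command([
  {"dp":[0.02,0,-0.001],"turn":[0,0,0],"grip":0.1},
  {"dp":[0.02,0,0],"turn":[0,0,0],"grip":0.1},
  {"dp":[0.015,0,0],"turn":[0,0,0],"grip":0.1},
  {"dp":[0,0,0],"turn":[0,0,0],"grip":-1},
  {"dp":[0,0,0],"turn":[0,0,0],"grip":-1},
  {"dp":[0,0,0],"turn":[0,0,0],"grip":-1},
  {"dp":[0,0,0],"turn":[0,0,0],"grip":-1},
  {"dp":[0,0,0],"turn":[0,0,0],"grip":-1},
], grip_force=70)

```text
clock: 12.2
position: [0.5647, 0.2442, 0.2746]
ee_rot: [0.468, 0.531, 0.467, -0.53]
contact_force: [-1.5, -0.1, 3.5]
width: 0.0158
```

```bash
python3 - <<'E'
from h import *
s,R,p,g=pose(); im=manip.get_image("wrist"); save("w9",im)
E
```

```text
t 12.20 grasp [0.5651 0.2443 0.1196] xax [ 0.0024  0.0007 -1.    ] toolz yaw -97.23 F [-1.4592 -0.1458  3.5404] w 0.0158 j6 0.42
```

View pics/w9.png

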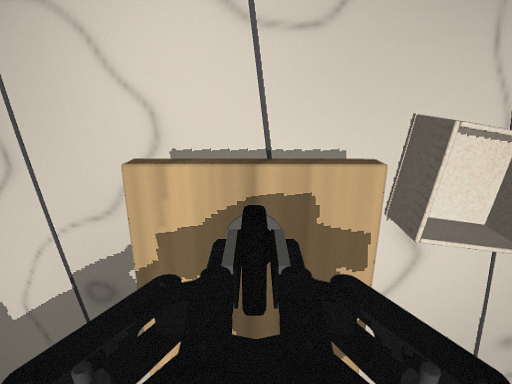

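Call:
arm_command([
  {"dp":[0,0,0],"turn":[0,0,0],"grip":-1},
  {"dp":[0,0,0],"turn":[0,0,0],"grip":-1},
  {"dp":[-0.0004,0,0.0001],"turn":[4,0,0],"grip":-1},
  {"dp":[-0.0008,0,0.0003],"turn":[8,0,0],"grip":-1},
  {"dp":[-0.0008,0,0.0003],"turn":[8,0,0],"grip":-1},
  {"dp":[0,0,0],"turn":[0,0,0],"grip":-1},
])

```text
clock: 12.85
position: [0.5648, 0.2436, 0.2759]
ee_rot: [0.369, 0.604, 0.368, -0.603]
contact_force: [0.6, 0.5, 4.7]
width: 0.0161
```

```bash
python3 - <<'E'
from h import *
s,R,p,g=pose(); print(s['moment']); im=manip.get_image("wrist"); save("w10",im)
im=manip.get_image("top"); save("t10",im,(100,170,400,300),2.6)
im=manip.get_image("scene"); save("s10",im,(140,100,370,280),3)
E
```

```text
t 12.85 grasp [0.5652 0.2437 0.1209] xax [ 0.0025  0.0007 -1.    ] toolz yaw -117.21 F [0.6422 0.4769 4.7015] w 0.0161 j6 0.77
[ 0.1243 -0.1551  0.1076]
```

View pics/w10.png

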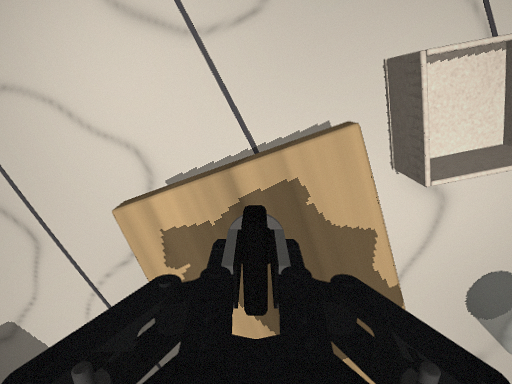

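View pics/t10.png

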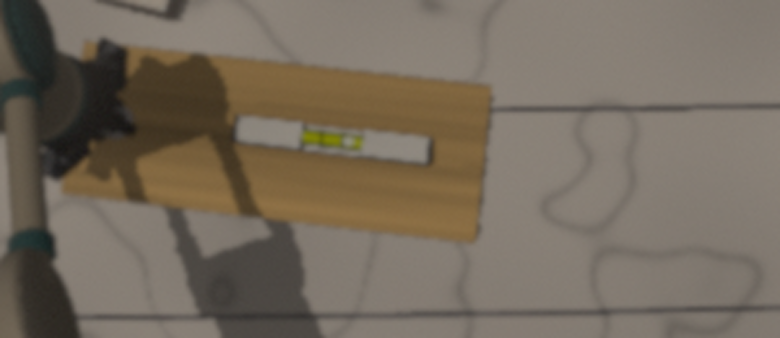

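View pics/s10.png

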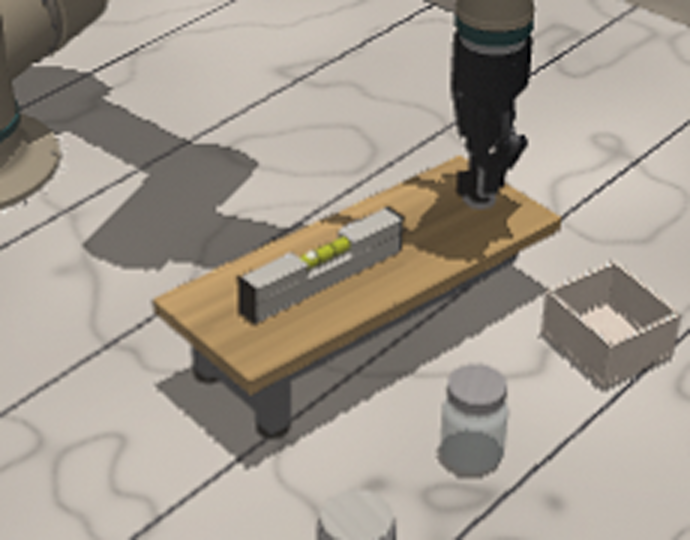

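The knob follows the gripper, with the bar still aligned between the pads at (255,260). Both fixed cameras see the vial, so I'll keep turning.

Call:
arm_command([
  {"dp":[-0.0009,0.0001,0.0003],"turn":[8,0,0],"grip":-1},
  {"dp":[-0.0009,0.0001,0.0002],"turn":[8,0,0],"grip":-1},
  {"dp":[-0.0009,0.0002,0.0002],"turn":[8,0,0],"grip":-1},
  {"dp":[-0.0009,0.0002,0.0002],"turn":[8,0,0],"grip":-1},
  {"dp":[-0.0009,0.0002,0.0001],"turn":[8,0,0],"grip":-1},
  {"dp":[0,0,0],"turn":[0,0,0],"grip":-1},
])

```text
clock: 13.6
position: [0.5646, 0.2416, 0.2799]
ee_rot: [0.141, 0.694, 0.14, -0.693]
contact_force: [1.9, -1.1, 3.6]
width: 0.016
```

```bash
python3 - <<'E'
from h import *
s,R,p,g=pose(); print(s['moment']); im=manip.get_image("wrist"); save("w11",im)
E
```

```text
t 13.60 grasp [0.5649 0.2415 0.1249] xax [ 0.0015 -0.0012 -1.    ] toolz yaw -157.12 F [ 1.8902 -1.1036  3.6201] w 0.0160 j6 1.46
[-0.3655 -0.3916  0.0993]
```

View pics/w11.png

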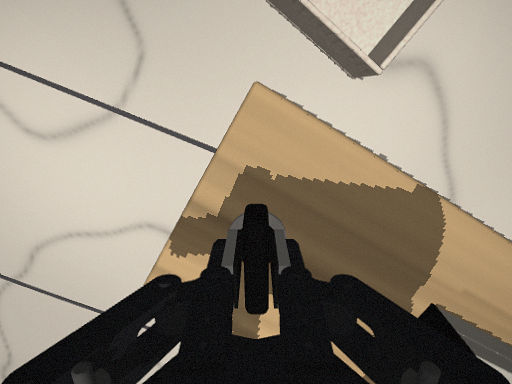

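The turning goes well and the forces stay small. I'll add another 40° for about 100° in total.

Call:
arm_command([
  {"dp":[-0.0009,0.0002,0.0001],"turn":[8,0,0],"grip":-1},
  {"dp":[-0.0009,0.0003,0.0001],"turn":[8,0,0],"grip":-1},
  {"dp":[-0.0009,0.0003,0],"turn":[8,0,0],"grip":-1},
  {"dp":[-0.0009,0.0003,0],"turn":[8,0,0],"grip":-1},
  {"dp":[-0.0009,0.0003,0],"turn":[8,0,0],"grip":-1},
  {"dp":[0,0,0],"turn":[0,0,0],"grip":-1},
  {"dp":[0,0,0],"turn":[0,0,0],"grip":-1},
  {"dp":[0,0,0],"turn":[0,0,0],"grip":-1},
])

```text
clock: 14.45
position: [0.5642, 0.2394, 0.2837]
ee_rot: [-0.103, 0.699, -0.106, -0.699]
contact_force: [1.7, -5.5, 3.4]
width: 0.0159
```

Call:
arm_command([
  {"dp":[0,0,0],"turn":[0,0,0],"grip":-1},
  {"dp":[0,0,0],"turn":[0,0,0],"grip":-1},
  {"dp":[0,0,0],"turn":[0,0,0],"grip":-1},
  {"dp":[0,0,0],"turn":[0,0,0],"grip":-1},
  {"dp":[0,0,0],"turn":[0,0,0],"grip":-1},
  {"dp":[0,0,0],"turn":[0,0,0],"grip":-1},
  {"dp":[0,0,0],"turn":[0,0,0],"grip":-1},
  {"dp":[0,0,0],"turn":[0,0,0],"grip":-1},
])

```text
clock: 15.25
position: [0.5642, 0.2394, 0.2837]
ee_rot: [-0.103, 0.699, -0.106, -0.699]
contact_force: [2.8, -4.4, 3.1]
width: 0.0162
```

```bash
python3 - <<'E'
from h import *
s,R,p,g=pose(); print(s['moment']); 
a=manip.get_image("top"); b=manip.get_image("scene"); np.save("pics/t12.npy",a);np.save("pics/s12.npy",b)
save("t12",a,(180,205,280,240),7.5); save("s12",b,(210,160,280,210),10)
E
```

```text
t 15.25 grasp [0.5642 0.2388 0.1287] xax [-0.0003 -0.0036 -1.    ] toolz yaw 163.03 F [ 2.7856 -4.3821  3.1293] w 0.0162 j6 2.16
[-0.8752 -0.3353  0.1304]
```

View pics/t12.png

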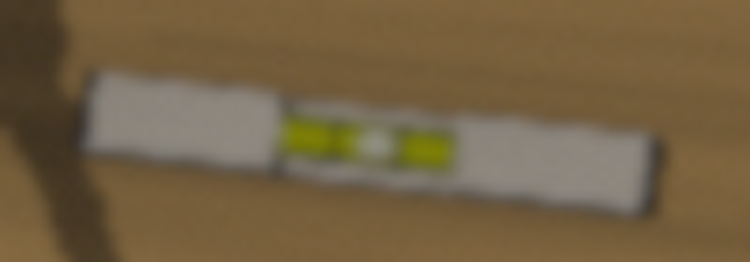

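View pics/s12.png

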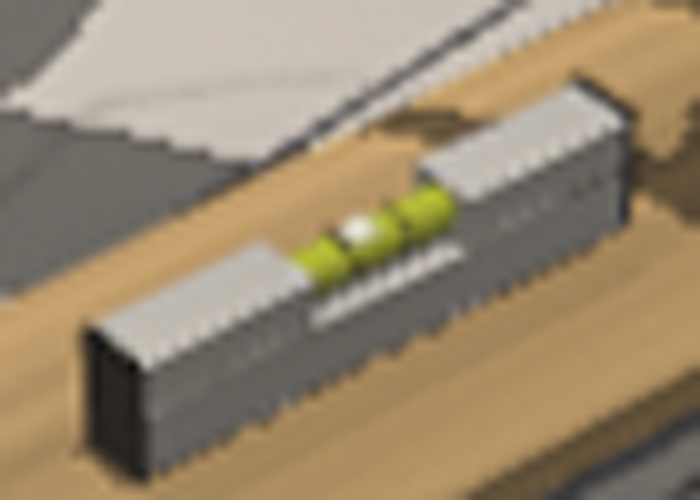

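The top view shows the bubble at about (375,145), 2 mm toward -y of the ring middle at about 370. The scene view suggests 3-5 mm at low resolution. I'll let go and look from above with the wrist camera, side-on so there is no parallax along the level.

Call:
arm_command([
  {"dp":[0,0,0],"turn":[0,0,0],"grip":0.1},
  {"dp":[0,0,0],"turn":[0,0,0],"grip":0.1},
  {"dp":[0,0,0],"turn":[0,0,0],"grip":0.1},
  {"dp":[-0.02,0,0],"turn":[0,0,0],"grip":0.1},
  {"dp":[-0.036,0,0],"turn":[0,0,0],"grip":0.3},
  {"dp":[-0.04,0.01,0],"turn":[0,0,0],"grip":0.3},
  {"dp":[-0.03,0.03,-0.009],"turn":[0,0,0],"grip":0.3},
  {"dp":[0,0.04,-0.01],"turn":[0,0,0],"grip":0.3},
])

```text
clock: 16.15
position: [0.5594, 0.1595, 0.4149]
ee_rot: [-0.106, 0.702, -0.103, -0.696]
contact_force: [1.6, -0.7, -0.5]
width: 0.0557
```

Call:
arm_command([
  {"dp":[0,0.04,-0.01],"turn":[0,0,0],"grip":0.3},
  {"dp":[0,0.04,-0.01],"turn":[0,0,0],"grip":0.3},
  {"dp":[0,0.03,0],"turn":[0,0,0],"grip":0.3},
  {"dp":[0,0.0175,0],"turn":[0,0,0],"grip":0.3},
  {"dp":[0,0,0],"turn":[0,0,0],"grip":0.3},
  {"dp":[0,0,0],"turn":[0,0,0],"grip":0.3},
  {"dp":[0,0,0],"turn":[0,0,0],"grip":0.3},
])

```text
clock: 16.85
position: [0.54, 0.0318, 0.41]
ee_rot: [0.106, -0.699, 0.105, 0.699]
contact_force: [-0.4, 0.8, -0.9]
width: 0.0554
```

```bash
python3 - <<'E'
from h import *
s,R,p,g=pose(); 
b=manip.get_image("wrist"); np.save("pics/w13.npy",b); save("w13",b)
E
```

```text
t 16.85 grasp [0.5399 0.0319 0.255 ] xax [-0.0002  0.0008 -1.    ] toolz yaw 162.83 F [-0.376   0.8176 -0.8606] w 0.0554 j6 1.80
```

View pics/w13.png

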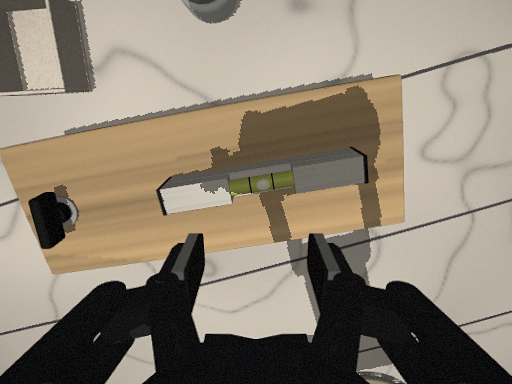

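```bash
python3 - <<'E'
from h import *
b=np.load("pics/w13.npy"); save("w13z",b,(220,160,304,205),9)
save("w13k",b,(20,180,90,255),7)
E
```

```text
(no output)
```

View pics/w13z.png

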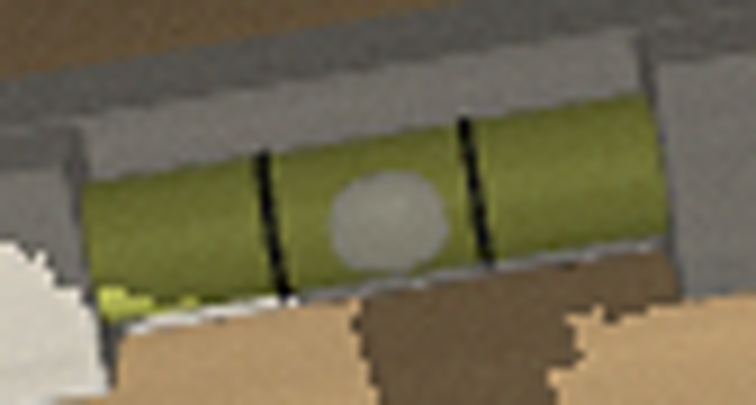

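View pics/w13k.png

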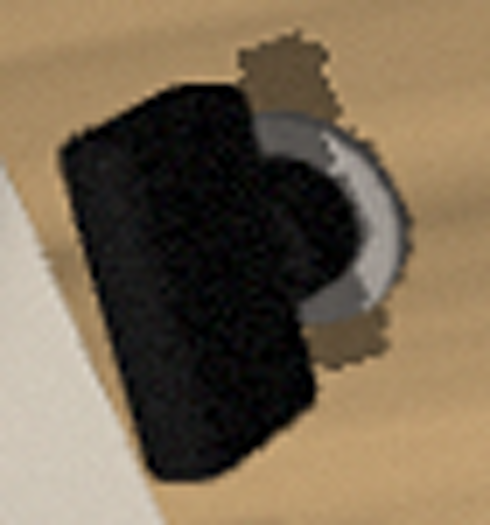

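The bubble centre is 12 px right of the ring middle at 10.2 px/mm, so it stands 1.2 mm toward -y. Another 0.16 rad (about 9.3°) clockwise is needed, which agrees with the first estimate of 1.9 rad.

Call:
arm_command([
  {"dp":[0,-0.0411,0.0076],"turn":[0,0,0],"grip":0.1},
  {"dp":[0,-0.0411,0.0076],"turn":[0,0,0],"grip":0.1},
  {"dp":[0,-0.0411,0.0076],"turn":[0,0,0],"grip":0.1},
  {"dp":[0,-0.0411,0.0076],"turn":[0,0,0],"grip":0.1},
  {"dp":[0,-0.0411,0.0078],"turn":[0,0,0],"grip":0.1},
  {"dp":[0.03,0,0],"turn":[0,0,0],"grip":0.1},
  {"dp":[0.03,0,0],"turn":[0,0,0],"grip":0.1},
  {"dp":[0,0,0],"turn":[0,0,0],"grip":0.1},
])

```text
clock: 17.7
position: [0.5625, 0.2397, 0.3457]
ee_rot: [0.104, -0.696, 0.106, 0.702]
contact_force: [-0.7, -0.4, -0.4]
width: 0.0468
```

```bash
python3 - <<'E'
from h import *
s,R,p,g=pose(); print(R.T@(np.array([.5642,.2394,.2837])-p))
b=manip.get_image("wrist"); save("w14",b)
E
```

```text
t 17.70 grasp [0.561  0.2393 0.1907] xax [-0.0093 -0.0026 -1.    ] toolz yaw 162.91 F [-0.69   -0.3724 -0.3533] w 0.0468 j6 2.16
[ 0.0619 -0.0005 -0.0022]
```

View pics/w14.png

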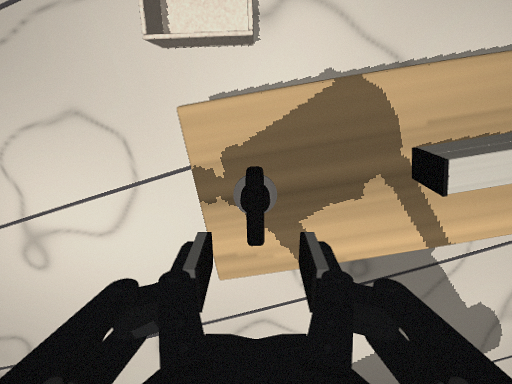

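The bar is aligned at (255,205), midway between the pads, so I'll descend and grip.

Call:
arm_command([
  {"dp":[0.025,0,-0.001],"turn":[0,0,0],"grip":0.1},
  {"dp":[0.025,0,0],"turn":[0,0,0],"grip":0.1},
  {"dp":[0.012,0,0],"turn":[0,0,0],"grip":0.1},
  {"dp":[0,0,0],"turn":[0,0,0],"grip":-1},
  {"dp":[0,0,0],"turn":[0,0,0],"grip":-1},
  {"dp":[0,0,0],"turn":[0,0,0],"grip":-1},
  {"dp":[0,0,0],"turn":[0,0,0],"grip":-1},
  {"dp":[0,0,0],"turn":[0,0,0],"grip":-1},
])

```text
clock: 18.55
position: [0.5657, 0.2382, 0.2894]
ee_rot: [-0.106, 0.7, -0.106, -0.698]
contact_force: [0.6, -0.5, 2.3]
width: 0.0106
```

Call:
arm_command([
  {"dp":[0,0,0],"turn":[0,0,0],"grip":-1},
  {"dp":[-0.0005,0.0001,0],"turn":[4.6,0,0],"grip":-1},
  {"dp":[-0.0005,0.0001,0],"turn":[4.6,0,0],"grip":-1},
  {"dp":[0,0,0],"turn":[0,0,0],"grip":-1},
  {"dp":[0,0,0],"turn":[0,0,0],"grip":-1},
])

```text
clock: 19.05
position: [0.5653, 0.2379, 0.2896]
ee_rot: [-0.161, 0.689, -0.161, -0.688]
contact_force: [0.6, -1.6, 3.7]
width: 0.0102
```

```bash
python3 - <<'E'
from h import *
s,R,p,g=pose(); print(s['moment'],s['qpos'])
E
```

```text
t 19.05 grasp [0.5654 0.2379 0.1346] xax [ 0.0008 -0.0001 -1.    ] toolz yaw 153.63 F [ 0.648  -1.5873  3.7351] w 0.0102 j6 2.32
[-0.3387 -0.1261 -0.0641] [ 0.285   0.4136  1.5935 -0.0003  1.1338  2.3162]
```

Call:
arm_command([
  {"dp":[0,0,0],"turn":[0,0,0],"grip":0.1},
  {"dp":[0,0,0],"turn":[0,0,0],"grip":0.1},
  {"dp":[0,0,0],"turn":[0,0,0],"grip":0.1},
  {"dp":[-0.02,0,0],"turn":[0,0,0],"grip":0.1},
  {"dp":[-0.036,0,0],"turn":[0,0,0],"grip":0.1},
  {"dp":[-0.04,0.01,0],"turn":[-3,0,0],"grip":0},
  {"dp":[-0.026,0.03,-0.009],"turn":[-6.3,0,0],"grip":0},
  {"dp":[0,0.04,-0.01],"turn":[-8,0,0],"grip":0},
])

```text
clock: 19.85
position: [0.5553, 0.1576, 0.4155]
ee_rot: [-0.054, 0.708, -0.052, -0.702]
contact_force: [0.9, -0.6, -0.8]
width: 0.0424
```

Call:
arm_command([
  {"dp":[0,0.04,-0.01],"turn":[0,0,0],"grip":0},
  {"dp":[0,0.04,-0.01],"turn":[0,0,0],"grip":0},
  {"dp":[0,0.03,0],"turn":[0,0,0],"grip":0},
  {"dp":[0,0.0175,0],"turn":[0,0,0],"grip":0},
  {"dp":[0,0,0],"turn":[0,0,0],"grip":0},
  {"dp":[0,0,0],"turn":[0,0,0],"grip":0},
  {"dp":[0,0,0],"turn":[0,0,0],"grip":0},
])

```text
clock: 20.55
position: [0.5543, 0.0286, 0.411]
ee_rot: [0.056, -0.705, 0.056, 0.705]
contact_force: [0.2, 0.3, 0.4]
width: 0.0428
```

```bash
python3 - <<'E'
from h import *
s,R,p,g=pose(); 
b=manip.get_image("wrist"); np.save("pics/w15.npy",b); save("w15",b)
E
```

```text
t 20.55 grasp [0.5543 0.0287 0.256 ] xax [-0.0003  0.0007 -1.    ] toolz yaw 170.92 F [0.2026 0.2851 0.3653] w 0.0428 j6 1.66
```

View pics/w15.png

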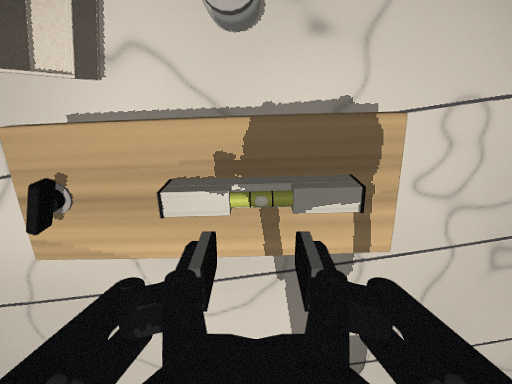

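```bash
python3 - <<'E'
from h import *
b=np.load("pics/w15.npy"); save("w15z",b,(222,180,302,220),9)
E
```

```text
(no output)
```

View pics/w15z.png

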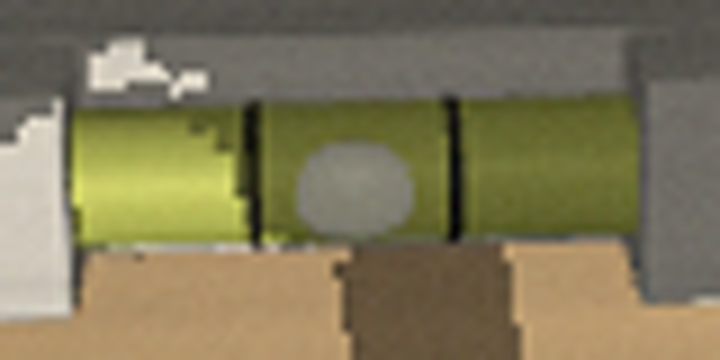

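The bubble centre (355) is within 2 px of the ring middle (353.7), i.e. centred to about 0.15 mm. Next I'll work out the press point on the -y half, with the camera on the vial side.

```bash
python3 - <<'E'
from h import *
s,R,p,g=pose(False); c=manip.calibration("wrist")
V=onz(c,[(261.3,199)],.128)[0]; print("vial",V)
E2=onz(c,[(162,216),(363.5,211)],.139); E1=onz(c,[(160,193),(361,186)],.139); print(E1,E2)
d=E2[0]-E2[1]; d=d/np.linalg.norm(d); print("ang",np.degrees(np.arctan2(d[1],d[0])), np.linalg.norm(E2[0]-E2[1]))
u=np.array([np.cos(np.radians(82.6)),np.sin(np.radians(82.6)),0])
T=V-0.056*u; print("press",T); print("tool delta for grasp xy",R.T@(np.array([T[0],T[1],g[2]])-g))
E
```

```text
vial [0.5381 0.0268 0.128 ]
[[ 0.5616  0.1134  0.139 ]
 [ 0.5405 -0.0614  0.139 ]] [[ 0.54    0.1173  0.139 ]
 [ 0.5164 -0.0626  0.139 ]]
ang 82.52634550024567 0.18141605015763523
press [ 0.5308 -0.0288  0.128 ]
tool delta for grasp xy [-0.      0.0606  0.0141]
```

Call:
arm_command([
  {"dp":[0,0.03,0.007],"turn":[0,0,0],"grip":-1},
  {"dp":[0,0.03,0.006],"turn":[0,0,0],"grip":-1},
  {"dp":[0,0,0],"turn":[-8,0,0],"grip":-1},
  {"dp":[0,0,0],"turn":[-8,0,0],"grip":-1},
  {"dp":[0,0,0],"turn":[-8,0,0],"grip":-1},
  {"dp":[0,0,0],"turn":[-8,0,0],"grip":-1},
  {"dp":[0,0,0],"turn":[-8,0,0],"grip":-1},
  {"dp":[0,0,0],"turn":[-8,0,0],"grip":-1},
], grip_force=30)

```text
clock: 21.4
position: [0.5321, -0.0283, 0.4111]
ee_rot: [0.238, 0.666, 0.238, -0.666]
contact_force: [0.9, 0.6, 0.3]
width: 0.0001
```

Call:
arm_command([
  {"dp":[0,0,0],"turn":[-8,0,0],"grip":-1},
  {"dp":[0,0,0],"turn":[-8,0,0],"grip":-1},
  {"dp":[0,0,0],"turn":[-8,0,0],"grip":-1},
  {"dp":[0,0,0],"turn":[-8,0,0],"grip":-1},
  {"dp":[0,0,0],"turn":[-8,0,0],"grip":-1},
  {"dp":[0,0,0],"turn":[-3.6,0,0],"grip":-1},
  {"dp":[0,0,0],"turn":[0,0,0],"grip":-1},
  {"dp":[0,0,0],"turn":[0,0,0],"grip":-1},
])

```text
clock: 22.2
position: [0.532, -0.0287, 0.4111]
ee_rot: [0.466, 0.532, 0.466, -0.532]
contact_force: [0.9, -0.1, -0.5]
width: 0.0004
```

Call:
arm_command([
  {"dp":[0.03,0,0],"turn":[0,0,0],"grip":-1},
  {"dp":[0.03,0,0],"turn":[0,0,0],"grip":-1},
  {"dp":[0.02,0,0],"turn":[0,0,0],"grip":-1},
  {"dp":[0,0,0],"turn":[0,0,0],"grip":-1},
  {"dp":[0,0,0],"turn":[0,0,0],"grip":-1},
])

```text
clock: 22.7
position: [0.5322, -0.0293, 0.3315]
ee_rot: [-0.466, -0.532, -0.466, 0.532]
contact_force: [1.8, -0.2, 0.6]
width: -0.0003
```

```bash
python3 - <<'E'
from h import *
s,R,p,g=pose(); print(s['width'],p)
print("delta",R.T@(np.array([.532,-.0285,g[2]])-g))
b=manip.get_image("wrist"); np.save("pics/w16.npy",b); save("w16",b)
b=manip.get_image("scene"); save("s16",b,(140,100,370,280),3)
E
```

```text
t 22.70 grasp [ 0.5322 -0.0293  0.1765] xax [-0. -0. -1.] toolz yaw -97.55 F [ 1.7685 -0.1537  0.5626] w -0.0003 j6 -0.05
-0.0002879132165360891 [ 0.5322 -0.0293  0.3315]
delta [-0.     -0.0003 -0.0008]
```

View pics/w16.png

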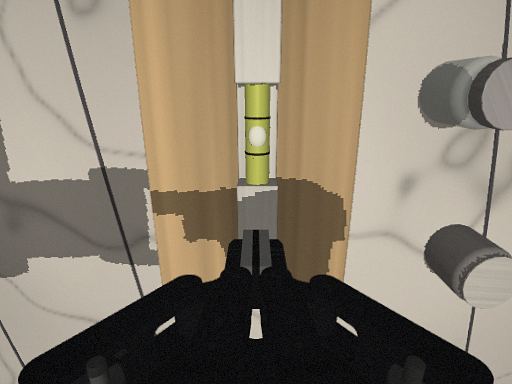

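View pics/s16.png

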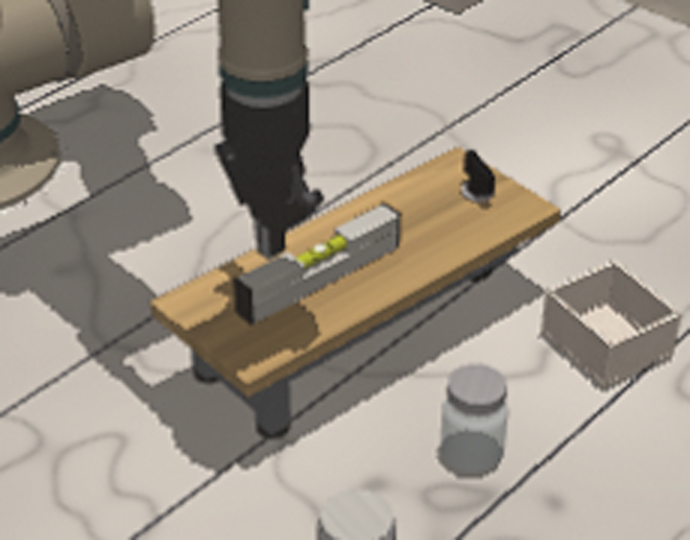

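The bubble at (257,136) lies midway between the rings at 118 and 154 and stays visible. I'll descend in small steps until the tips touch.

Call:
arm_command([
  {"dp":[0.008,0,0],"turn":[0,0,0],"grip":-1},
  {"dp":[0.007,0,0],"turn":[0,0,0],"grip":-1},
  {"dp":[0,0,0],"turn":[0,0,0],"grip":-1},
])

```text
clock: 23.1
position: [0.5314, -0.0294, 0.3152]
ee_rot: [-0.465, -0.531, -0.467, 0.532]
contact_force: [0.2, 0.4, 0.3]
width: 0.0002
```

Call:
arm_command([
  {"dp":[0.001,0,0],"turn":[0,0,0],"grip":-1},
  {"dp":[0.001,0,0],"turn":[0,0,0],"grip":-1},
  {"dp":[0,0,0],"turn":[0,0,0],"grip":-1},
])

```text
clock: 23.4
position: [0.5319, -0.0295, 0.3142]
ee_rot: [-0.466, -0.532, -0.466, 0.532]
contact_force: [0.8, -0.2, 0.5]
width: -0.0001
```

Call:
arm_command([
  {"dp":[0.001,0,0],"turn":[0,0,0],"grip":-1},
  {"dp":[0,0,0],"turn":[0,0,0],"grip":-1},
])

```text
clock: 23.6
position: [0.532, -0.0295, 0.3134]
ee_rot: [0.466, 0.532, 0.466, -0.532]
contact_force: [-0.1, 1.3, 0.2]
width: -0.0
```

Call:
arm_command([
  {"dp":[0.001,0,0],"turn":[0,0,0],"grip":-1},
  {"dp":[0,0,0],"turn":[0,0,0],"grip":-1},
])

```text
clock: 23.8
position: [0.532, -0.0294, 0.3133]
ee_rot: [0.466, 0.532, 0.466, -0.531]
contact_force: [-1.2, -0.1, 5.8]
width: 0.0
```

Call:
arm_command([
  {"dp":[0.0004,0,0],"turn":[0,0,0],"grip":-1},
  {"dp":[0,0,0],"turn":[0,0,0],"grip":-1},
  {"dp":[0,0,0],"turn":[0,0,0],"grip":-1},
])

```text
clock: 24.1
position: [0.5321, -0.0294, 0.3132]
ee_rot: [0.467, 0.532, 0.466, -0.531]
contact_force: [-2.5, 0.4, 7.7]
width: -0.0
```

Call:
arm_command([
  {"dp":[0.0006,0,0],"turn":[0,0,0],"grip":-1},
  {"dp":[0,0,0],"turn":[0,0,0],"grip":-1},
  {"dp":[0,0,0],"turn":[0,0,0],"grip":-1},
  {"dp":[0,0,0],"turn":[0,0,0],"grip":-1},
])

```text
clock: 24.5
position: [0.5321, -0.0293, 0.3132]
ee_rot: [0.467, 0.532, 0.465, -0.531]
contact_force: [-2.0, 1.4, 9.9]
width: 0.0004
```

```bash
python3 - <<'E'
from h import *
F=[]
s,R,p,g=pose(); F.append(s['contact_force'])
b=manip.get_image("wrist"); np.save("pics/w17.npy",b); save("w17",b)
for i in range(3):
    F.append(manip.get_state()['contact_force']); manip.get_image("top")
print(np.array(F))
save("w17z",b,(225,70,290,200),4.5)
E
```

```text
t 24.50 grasp [ 0.5325 -0.0294  0.1582] xax [ 0.0024 -0.0002 -1.    ] toolz yaw -97.53 F [-2.0422  1.4437  9.8626] w 0.0004 j6 -0.05
[[-2.0422  1.4437  9.8626]
 [-2.1398  1.6473 11.3174]
 [-1.7469  1.9052 10.943 ]
 [-1.7692  0.8541 11.2206]]
```

View pics/w17z.png

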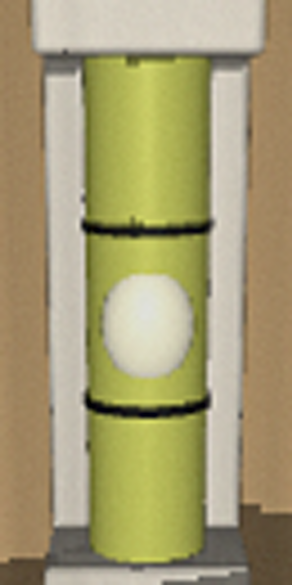

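```bash
python3 - <<'E'
from h import *
b=np.load("pics/w16.npy"); save("w16z",b,(225,70,290,200),4.5)
for n in ("w16","w17"):
    b=np.load(f"pics/{n}.npy"); hsv=cv2.cvtColor(b,cv2.COLOR_RGB2HSV)
    roi=slice(70,200),slice(246,270)
    pale=(hsv[roi][...,1]<75)&(hsv[roi][...,2]>150)
    k,l,st,ce=cv2.connectedComponentsWithStats(pale.astype(np.uint8))
    print(n,[(st[i].tolist(),ce[i]+[246,70]) for i in range(1,k) if 40<st[i,4]<400])
    g=b[75:190,254:261].mean((1,2)); 
    for lo,hi in ((108,128),(145,168)):
        seg=g[lo-75:hi-75]; w=np.clip(np.median(seg)-seg-15,0,None); print("ring",(w*np.arange(lo,hi)).sum()/w.sum())
E
```

```text
w16 [([0, 0, 24, 13, 312], array([257.5,  76. ])), ([3, 56, 17, 21, 302], array([256.9934, 135.8311])), ([0, 116, 24, 11, 174], array([255.454 , 189.5057]))]
ring 118.01338978044699
ring 154.1710447162623
w17 [([0, 0, 24, 11, 264], array([257.5,  75. ])), ([2, 61, 20, 23, 384], array([257.3229, 141.7526])), ([0, 126, 24, 4, 83], array([256.6386, 197.3855]))]
ring 120.94976615278017
ring 161.18907563025212
```

Pressed at about 11 N, the bubble is 0.3 mm from the ring middle; before pressing it was 0.1 mm on the other side. I'll add a touch more force, let it settle and check again.

Call:
arm_command([
  {"dp":[0.0001,0,0],"turn":[0,0,0],"grip":-1},
  {"dp":[0,0,0],"turn":[0,0,0],"grip":-1},
  {"dp":[0,0,0],"turn":[0,0,0],"grip":-1},
  {"dp":[0,0,0],"turn":[0,0,0],"grip":-1},
  {"dp":[0,0,0],"turn":[0,0,0],"grip":-1},
  {"dp":[0,0,0],"turn":[0,0,0],"grip":-1},
  {"dp":[0,0,0],"turn":[0,0,0],"grip":-1},
  {"dp":[0,0,0],"turn":[0,0,0],"grip":-1},
])

```text
clock: 25.5
position: [0.5321, -0.0293, 0.3132]
ee_rot: [0.467, 0.532, 0.465, -0.531]
contact_force: [-1.9, 0.5, 12.6]
width: 0.0
```

```bash
cat > chk.py <<'E'
from h import *
import sys
n=sys.argv[1]; F=[]
F.append(manip.get_state()['contact_force'])
b=manip.get_image("wrist"); save(n,b)
for i in range(6):
    F.append(manip.get_state()['contact_force']); a=manip.get_image("scene")
save(n+"s",a,(140,100,370,280),3)
F=np.array(F); print(F.mean(0),F[:,2]); pose()
hsv=cv2.cvtColor(b,cv2.COLOR_RGB2HSV); roi=slice(70,200),slice(246,270)
pale=(hsv[roi][...,1]<75)&(hsv[roi][...,2]>150)
k,l,st,ce=cv2.connectedComponentsWithStats(pale.astype(np.uint8))
bb=[ce[i][1]+70 for i in range(1,k) if 150<st[i,4]<500 and 110<ce[i][1]+70<170]
g=b[75:190,254:261].mean((1,2)); r=[]
for lo,hi in ((108,130),(148,170)):
    seg=g[lo-75:hi-75]; w=np.clip(np.median(seg)-seg-15,0,None); r.append((w*np.arange(lo,hi)).sum()/w.sum())
print("bubble",bb,"rings",r,"off mm",[(x-np.mean(r))/(r[1]-r[0])*20 for x in bb])
E
python3 chk.py w18
```

```text
[-2.1781  0.6815 11.5294] [12.5758 11.9395 11.5536 11.1051 10.8472 11.1117 11.573 ]
t 25.85 grasp [ 0.5325 -0.0293  0.1582] xax [ 0.0025 -0.0002 -1.    ] toolz yaw -97.53 F [-3.1299  1.2572 12.5103] w -0.0001 j6 -0.05
bubble [np.float64(141.8062827225131)] rings [np.float64(120.93941994165094), np.float64(161.1769970169042)] off mm [np.float64(0.3718286724056248)]
```

View pics/w18s.png

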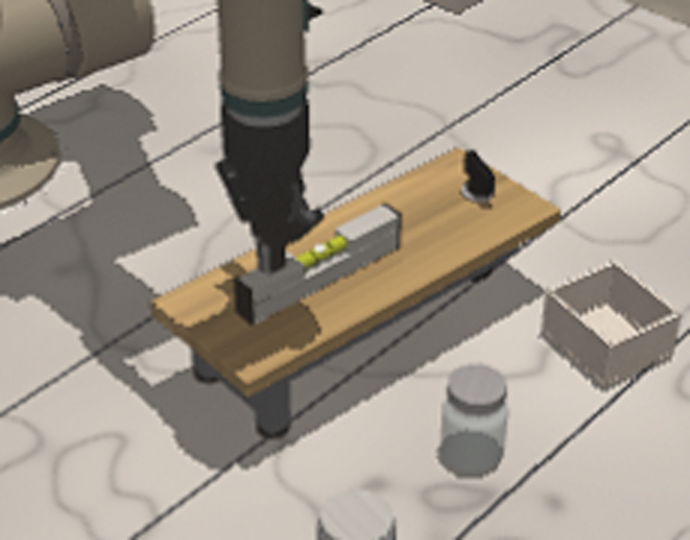

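View pics/w18.png

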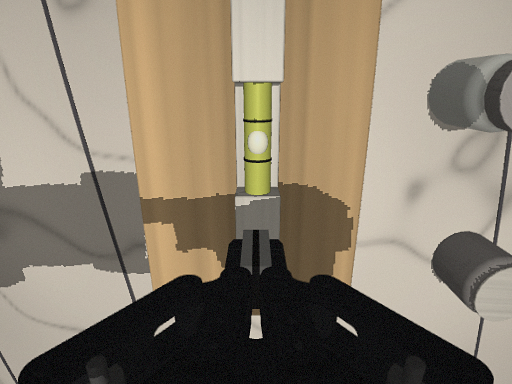

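The push is steady at 11 to 12.5 N. The bubble at (257,142) stands between the rings at 121 and 161, and the bystanders have not moved. I'll hand it in.

```bash
python3 -c "
from rig import manip
print(manip.sign_off())"
```

```text
the job is handed in; nothing more can be done
None
```

I handed the job in at about 26 s (limit 72 s), with the arm pressing on the level and the bubble centred.

- **Placing:** I laid the level lengthwise on the shelf, about 50 mm from the centre toward -y, and let go.
- **Levelling:** I turned the wing knob clockwise about 100°, let go and looked: the bubble was still 1.2 mm off. I turned another 9.3°, about 1.9 rad in all, and after letting go again it was centred to about 0.15 mm.
- **Pressing:** I pressed straight down with shut fingertips on the solid -y half of the level, about 56 mm from its middle.

**Last checks:**
- The push read 10.8 to 12.6 N (mean 11.5 N), with about 2 to 3 N sideways.
- The bubble was 0.37 mm toward -y of the middle between the rings. It moved about 0.5 mm when the push came on.
- The jar and carton had not moved. The tin was only partly in the last views and looked unmoved too.

**One disagreement:** After the first turn, a low-resolution scene view suggested the bubble was 3 to 5 mm off and the top view 2 mm. I went by the closer wrist view (1.2 mm), and the second turn bore it out.

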